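# Nudge the hung-up cell plate onto its locating pins

### The job

The blue cell plate lies askew on its assembly jig, hung up on the jig's two locating pins. Nudge it sideways with the fingertips, without gripping or lifting it, until both small holes have dropped over the two pins and the plate lies flat on the jig. Leave the weight, the red bulb and the beaker where they stand, and finish clear of everything.

Things in the scene. Friction and masses are not known exactly. Their poses are not given: they have to be found in the camera images.
- jig: Fixed jig, turned up to 0.25 rad. Origin: centre of underside, on the worktop; z up, x away from the robot at yaw 0. Dark foot plate 164 (x) x 200 (y) x 6 mm; centred on it an aluminium block 110 x 135 mm, its flat top 40 mm above the worktop. The seated plate overhangs the block by 15 mm front and back, 12.5 mm at the sides (fingertip room); 12 and 20 mm of foot plate show round it.
- pin_left (a point): Foot of the +y pin, on the jig's top face (40 mm above the worktop), at (+28, +52) mm from the jig's centre. Pin 12 mm in diameter and 12 mm tall, straight for the lowest 4 mm, then tapering to a bullet nose; it stands 4 mm proud of the seated plate and stops the plate sliding once in its hole.
- pin_right (a point): Foot of the -y pin, on the jig's top face, at (+28, -52) mm from the jig's centre. Same as the other pin.
- plate: Loose blue metal plate, 140 (x) x 160 (y) x 8 mm, 0.3 to 0.5 kg, with a 51 mm opening near the middle and two small holes. Origin: centre of its underside, z out of its top; seated, its axes agree with the jig's. Starts 14 to 24 mm too far to the jig's -x (robot) side, up to 10 mm to either side, turned by up to 0.12 rad. Slides easily (1 to 3 N).
- hole_left (a point): Centre of the +y small hole, at the plate's underside, at (+28, +52) mm from the plate's origin. 15 mm through hole: 1.5 mm to spare round the pin. At the start the plate's far part rides on the pin noses and its near part rests on the block's near top edge: it slopes by about 0.14 rad, near edge lowest, its underside there about 35 mm above the worktop.
- hole_right (a point): Centre of the -y small hole, at the plate's underside, at (+28, -52) mm from the plate's origin. 15 mm through hole.
- weight: Brass-coloured check weight, 30 mm in diameter, 51 mm high, loose, standing to the -y side of the jig; origin at the centre of its foot. To be left alone.
- bulb: Red rubber pipette bulb, 53 mm in diameter, 76 mm high, loose, standing to the +y side of the jig; origin at the centre of its foot. To be left alone.
- glass_beaker: Small beaker, 50 mm in diameter, 59 mm high, loose, standing behind the jig (+x side); origin at the centre of its foot. To be left alone.

How it is judged (in metres and radians):
At the end, for the whole second after the job is handed in: The foot of each pin is within 3 mm of the centre of its hole at the plate's underside, the plate is flat on the jig within 0.02 rad and at rest (distance between hole_left and pin_left below 0.003 m and distance between hole_right and pin_right below 0.003 m and angle between the z axis of plate and the z axis of jig, either way round below 0.02 rad and linear speed of plate below 0.01 m/s); the robot touches nothing.
It fails at once if the plate is lifted: its underside's centre rises more than 15 mm above the jig's top, or a hole more than 25 mm (z of plate in the frame of jig above 0.055 m or z of any of hole_left, hole_right in the frame of jig above 0.065 m).
It fails at once if the plate is knocked off the jig (z of plate in the frame of jig below 0.03 m).
It fails at once if the weight, the bulb or the beaker is moved by more than 15 mm or tipped (distance of any of weight, bulb, glass_beaker from where it was at the start of the episode above 0.015 m or angle between any of weight, bulb, glass_beaker's own z axis and vertical above 0.3 rad).
It also fails if it takes over 48 s, if anything falls off the work surface, if the arm or the gripper's body presses on something with over 40 N, if the wrist force passes 120 N, or if a joint passes its speed limit or range.

### The arm

A 6-joint arm with a two-finger parallel gripper is mounted at the origin on a cart in front of the work surface, level with it; the furniture and walls round the work are solid. World frame = base frame: x ahead of the robot, y to its left, z up, the work surface at z = 0. Lengths are in m, angles in degrees, forces in N, time in s.
With the tool pointing down it reaches from about 0.25 to 0.725 m from the base axis. Payload 9.7 kg.
Tool frame: the origin (TCP) lies midway between the tips of the shut fingers; the grasp point (between the pads) lies 19 mm behind it; x points along the fingers, y is the direction in which the jaws open and shut, and the axes are right-handed (so a half turn about x gives the same grasp; the last joint's range is limited). The gripper opens to 85 mm and grips with 20 to 120 N. Pads are 22 mm wide; open, the fingers measure 114 mm over their backs; the gripper's body (76 mm by 85 mm) begins 54 mm behind the grasp point. The pads swing forward as they close: fully open they stand 13 mm farther back than shut.
Start: joints at [67.609, 4.979, 10.078, 95.1, 0, 90], TCP at [0.21, 0.509, 0.206] pointing down, gripper open.
Joint ranges: [-179.16, 179.16], [-48.56, 103.87], [-65.8, 70.77], [-126.05, 130.52], [-82.76, 87.17], [-180, 180]. Speed limits (degrees/s): [127.2, 127.2, 147.25, 180, 180, 180].

### API

Orientations are given as [roll, pitch, yaw] about the fixed x, y, z axes, in that order (R = Rz(yaw) Ry(pitch) Rx(roll)).
In Python, from workcell import bot, cams gives the robot as it stands.
- The arm moves only by the tool apply_moves, never from a script. Its argument "commands" is a list of rows, each a list of 5 numbers: the shift along the tool's x, y, z in m, then the turn about the tool's x in rad, then the opening, from -1 (shut) to 1 (fully open). In form: [[tx, ty, tz, roll, hand], ...]. A call has 1 to 12 rows; each row is the pose to reach, as a shift and turn from the pose measured when the call began, along the tool's axes at that moment; what a row does not reach only later rows make up. A row lasts 1/10 s, in which the tool goes at most 50 mm and 8.59 degrees, less where a joint would pass 70% of its speed; a pose out of reach is approached as far as the arm can. A call with a gripper value outside its range is refused whole. The fingers move at their own pace and stop on an object; "newtons" is the grip in N (left out, the last holds). Time passes only in rows, so rows that repeat a pose let the fingers close. It gives the time, the measured TCP pose, the force and the opening at its end, in the units of the state.
- bot.get_obs(): the state, without advancing time (a new reading comes with each control period).
- cams.camera(name): name is "scene" or "top" or "wrist"; returns a dict with "frame" (400x640x3 uint8, blue, green, red), "depth" (400x640 float32, m along the optical axis (not along the pixel's ray), 0 where there is no reading), "camera_matrix" (3x3 intrinsics, pixels), "R" (3x3) and "t" (3): a world point X has camera coordinates R X + t; the wrist camera has in their place "mount" (4x4, takes a point from camera to tool coordinates, whose origin is the TCP and whose axes are the tool frame's). Camera axes: x right, y down, z forward; pixel columns grow to the right and rows downward; lengths in m; the calibration is good to about 2 mm. The wrist camera is an equidistant fisheye: a pixel r from the principal point sees the ray r / f radians off the axis. A picture is of the moment at which its call begins: read the wrist's pose just before it.
- bot.job_done(): hands the job in, once; it reports no verdict.
Trained networks look in the newest picture that a camera, given by its name, has taken for a name from the list of things; names that differ only in an ending like _2 or _b are one class to them, and where a whole thing is asked for, a point or a joint stands for the part that bears it (a point fixed in the world has none). Each returns a list of dicts, best first, with "confidence" (0 to 1); they miss things now and then, are a little off and sometimes report something else, mostly with a low value. They report only what shows in the picture. A call takes as long as a camera call.
- cams.spot_in(name, camera): "rect" ([left, top, right, bottom] in pixels, round what is visible of it).
The state is a dict: "time": time; "q": joint angles; "qd": joint speeds; "joint_efforts": joint torques, N m; "ee_pos": TCP position; "tcp_rot": TCP orientation; "wrist_force": force on the tool from outside, world axes, zero at the start; "torque": the same for the moment, N m; "opening": finger opening in m.
Only numpy, scipy, OpenCV 4.12 (cv2) and the standard library are available. Lean on these libraries where they do the work, as an engineer would, in place of code of your own. Each camera call takes 0.05 s, during which the arm holds its last target. There are 200 camera calls.

## Working session

There is one attempt and no reset: what is moved stays moved. The work goes in short steps, Python scripts to look and compute and a tool call to move; the robot and the scene stay as the last step left them, time stands still between calls to the robot, and variables do not carry over. Pictures are saved under pics/ and viewed, about 8 in all and at most 12, crops included, and the job is handed in when it is done.

Besides the shell and the picture viewer there is one more tool, called after ">>>" by a JSON object that holds its "fn" and its "kwargs", one argument or row to a line. apply_moves: Moves the arm, as the interface text tells. Its arguments: {"type":"object","properties":{"commands":{"type":"array"},"newtons":{"type":"number"}},"required":["commands"]}

```bash
mkdir -p pics; ls; python3 - <<'E'
from workcell import bot,cams
import cv2,numpy as np
o=bot.get_obs();print({k:np.round(v,4).tolist() for k,v in o.items()})
ims=[]
for n in ["top","scene"]:
    c=cams.camera(n);cv2.imwrite(f"pics/{n}1.png",c["frame"]);np.savez(f"{n}1.npz",**c)
    print(n,c["camera_matrix"].tolist(),(-c["R"].T@c["t"]).round(3))
    for k in ["jig","plate","hole_left","pin_left","weight","bulb","glass_beaker"]:
        try: print(k,[(np.round(d["rect"]).tolist(),round(d["confidence"],2)) for d in cams.spot_in(k,n)[:2]])
        except Exception as e: print(k,e)
E
```

```text
pics
{'time': 0.0, 'q': [67.6074, 5.0102, 10.0332, 95.0977, 0.0005, 90.0001], 'qd': [-0.0006, 0.0269, -0.0891, 0.0145, 0.0712, -0.0368], 'joint_efforts': [-0.0003, -52.0382, 46.4806, 0.0163, 0.0, 0.0], 'ee_pos': [0.2094, 0.5083, 0.2051], 'tcp_rot': [-90.391, 89.9253, -112.7837], 'wrist_force': [0.0681, -0.702, 0.6076], 'torque': [0.0063, 0.0495, 0.0337], 'opening': 0.0857}
top [[385.92129117848236, 0.0, 322.61314847080143], [0.0, 385.92129117848236, 200.2815803552163], [0.0, 0.0, 1.0]] [ 0.513 -0.129  0.92 ]
jig [([296.0, 171.0, 389.0, 247.0], 0.97)]
plate [([303.0, 178.0, 379.0, 246.0], 0.96)]
hole_left [([306.0, 180.0, 382.0, 248.0], 0.58)]
pin_left [([295.0, 168.0, 388.0, 247.0], 0.75)]
weight [([406.0, 183.0, 420.0, 197.0], 0.64)]
bulb [([259.0, 233.0, 280.0, 254.0], 0.73)]
glass_beaker [([316.0, 148.0, 339.0, 172.0], 0.98), ([309.0, 180.0, 381.0, 248.0], 0.38)]
scene [[446.02269528987574, 0.0, 316.85868830018075], [0.0, 446.02269528987574, 201.5068529164932], [0.0, 0.0, 1.0]] [ 0.098 -0.8    0.654]
jig [([273.0, 218.0, 383.0, 273.0], 0.95), ([273.0, 188.0, 370.0, 259.0], 0.16)]
plate [([277.0, 191.0, 366.0, 260.0], 0.58)]
hole_left [([274.0, 188.0, 369.0, 257.0], 0.97)]
pin_left [([272.0, 217.0, 385.0, 276.0], 0.74)]
weight [([386.0, 242.0, 400.0, 274.0], 0.85)]
bulb [([243.0, 186.0, 260.0, 221.0], 0.9)]
glass_beaker [([341.0, 185.0, 364.0, 211.0], 0.64), ([276.0, 189.0, 369.0, 261.0], 0.62)]
```

```bash
python3 - <<'E'
import cv2,numpy as np
a=cv2.imread("pics/top1.png")[135:265,240:430];b=cv2.imread("pics/scene1.png")[170:290,230:410]
a=cv2.resize(a,None,fx=4,fy=4,interpolation=cv2.INTER_CUBIC);cv2.imwrite("pics/a1.png",a)
b=cv2.resize(b,None,fx=4,fy=4,interpolation=cv2.INTER_CUBIC);cv2.imwrite("pics/b1.png",b)
E
```

```text
(no output)
```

View pics/a1.png

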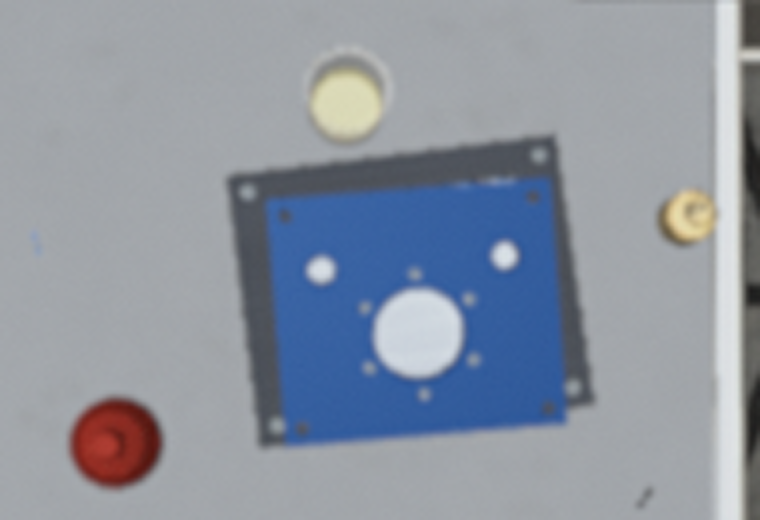

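View pics/b1.png

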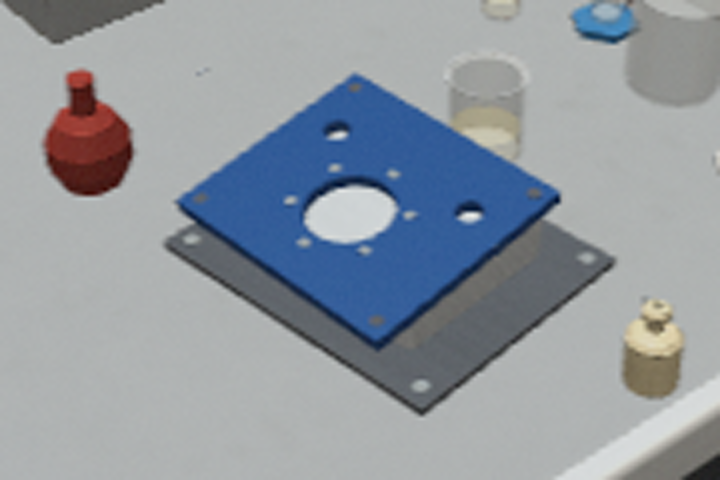

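```bash
cat > h.py <<'E'
import numpy as np
from scipy.spatial.transform import Rotation as Ro
def ray(c,px,z):
    K,R,t=c["camera_matrix"],c["R"],c["t"]; C=-R.T@t
    d=R.T@np.linalg.inv(K)@np.r_[px,1.]; return C+d*(z-C[2])/d[2]
def Rt(o): return Ro.from_euler("xyz",o["tcp_rot"],degrees=True).as_matrix()
E
python3 - <<'E'
from h import *
from workcell import bot
c=np.load("top1.npz"); f=lambda p,z:ray(c,np.array(p)/4.+[240-.375,135-.375],z)
q=[f(p,.006) for p in [(228,178),(555,135),(593,402),(262,445)]]
b=[f(p,.006) for p in [(247,191),(540,155),(573,386),(277,425)]]
print("sides",[np.linalg.norm(q[i]-q[(i+1)%4]).round(4) for i in range(4)])
cen=(np.mean(q,0)+np.mean(b,0))/2; cen[2]=0
yv=q[0]-q[1]+q[3]-q[2]; xv=q[0]-q[3]+q[1]-q[2]
yaw=(np.arctan2(-yv[0],yv[1])+np.arctan2(xv[1],xv[0]))/2; print("jig",cen.round(4),yaw,np.mean(q,0),np.mean(b,0))
J=Ro.from_euler("z",yaw).as_matrix()
for n,p,z in [("HL",(320.5,269.5),.056),("HR",(504.5,256),.056),("big",(418.5,333),.049),("near l",(285,445),.044),("near r",(566,423),.044),("far l",(265,198),.063),("far r",(550,178),.063)]:
    X=f(p,z); print(n,X.round(4),(J.T@(X-cen)).round(4))
for n,p in [("weight",(688,220)),("bulb",(116,442)),("beaker",(347,110))]: print(n,f(p,.02).round(3),(J.T@(f(p,.02)-cen)).round(4))
for p in [(285,445),(566,423),(265,198),(550,178),(420,440),(410,192),(418,333),(420,420)]:
    u=int(p[0]/4+240),int(p[1]/4+135); print(p,(c["t"]+0)[2], [ray(c,u,0.92-float(c["depth"][v,u[0]]))[2].round(4) for v in range(u[1]-2,u[1]+3)])
print(Rt(bot.get_obs()).round(3))
E
```

```text
sides [np.float64(0.198), np.float64(0.1611), np.float64(0.1971), np.float64(0.1598)]
jig [ 0.5865 -0.1897  0.    ] 0.14719686466528703 [ 0.58636732 -0.18981681  0.006     ] [ 0.58664481 -0.18961989  0.006     ]
HL [ 0.5923 -0.1361  0.056 ] [0.0136 0.0522 0.056 ]
HR [ 0.6019 -0.2396  0.056 ] [ 0.0079 -0.0516  0.056 ]
big [ 0.558  -0.1921  0.049 ] [-0.0286  0.0018  0.049 ]
near l [ 0.4938 -0.1179  0.044 ] [-0.0812  0.0846  0.044 ]
near r [ 0.5088 -0.2766  0.044 ] [-0.0896 -0.0745  0.044 ]
far l [ 0.6313 -0.1043  0.063 ] [0.0568 0.078  0.063 ]
far r [ 0.6457 -0.2641  0.063 ] [ 0.0476 -0.0822  0.063 ]
weight [ 0.629 -0.352  0.02 ] [ 0.0181 -0.1672  0.02  ]
bulb [ 0.493 -0.02   0.02 ] [-0.0672  0.1815  0.02  ]
beaker [ 0.691 -0.15   0.02 ] [0.1088 0.0236 0.02  ]
(285, 445) 0.863749409788879 [np.float64(0.05), np.float64(0.0503), np.float64(0.0492), np.float64(0.0066), np.float64(0.0063)]
(566, 423) 0.863749409788879 [np.float64(0.0429), np.float64(0.0457), np.float64(0.0456), np.float64(0.0047), np.float64(0.0026)]
(265, 198) 0.863749409788879 [np.float64(-0.0053), np.float64(-0.0037), np.float64(-0.001), np.float64(0.0553), np.float64(-0.0026)]
(550, 178) 0.863749409788879 [np.float64(-0.0048), np.float64(-0.0058), np.float64(-0.0077), np.float64(-0.0057), np.float64(0.0522)]
(420, 440) 0.863749409788879 [np.float64(0.0478), np.float64(0.0063), np.float64(0.0053), np.float64(0.0042), np.float64(0.0015)]
(410, 192) 0.863749409788879 [np.float64(-0.0031), np.float64(0.0535), np.float64(0.0518), np.float64(0.0511), np.float64(0.0544)]
(418, 333) 0.863749409788879 [np.float64(0.0374), np.float64(0.0384), np.float64(0.0376), np.float64(0.0359), np.float64(0.0378)]
(420, 420) 0.863749409788879 [np.float64(0.0494), np.float64(0.0471), np.float64(0.0472), np.float64(0.0504), np.float64(0.048)]
[[ 0.     0.381  0.925]
 [ 0.     0.925 -0.381]
 [-1.     0.    -0.   ]]
```

>>> {"fn": "apply_moves", "kwargs": {
  "commands": [
    [0.03, -0.5635, 0.5117, -0.538, 1],
    [0.03, -0.5635, 0.5117, -0.538, 1],
    [0.03, -0.5635, 0.5117, -0.538, 1],
    [0.03, -0.5635, 0.5117, -0.538, 1],
    [0.03, -0.5635, 0.5117, -0.538, 1],
    [0.03, -0.5635, 0.5117, -0.538, 1],
    [0.03, -0.5635, 0.5117, -0.538, 1],
    [0.03, -0.5635, 0.5117, -0.538, 1],
    [0.03, -0.5635, 0.5117, -0.538, 1],
    [0.03, -0.5635, 0.5117, -0.538, 1],
    [0.03, -0.5635, 0.5117, -0.538, 1],
    [0.03, -0.5635, 0.5117, -0.538, 1]
  ]
}}

```text
time: 2.0
ee_pos: [0.412, -0.0536, 0.1826]
tcp_rot: [-9.9, 89.9, -1.5]
wrist_force: [1.0, 1.1, -0.4]
opening: 0.0856
```

>>> {"fn": "apply_moves", "kwargs": {
  "commands": [
    [0.03, -0.16, 0.0327, 0, 1],
    [0.03, -0.16, 0.0327, 0, 1],
    [0.03, -0.16, 0.0327, 0, 1],
    [0.03, -0.16, 0.0327, 0, 1],
    [0.03, -0.16, 0.0327, 0, 1],
    [0.03, -0.16, 0.0327, 0, 1],
    [0.03, -0.16, 0.0327, 0, 1]
  ]
}}

```text
time: 2.7
ee_pos: [0.4677, -0.206, 0.1533]
tcp_rot: [-10.1, 89.9, -1.6]
wrist_force: [-0.4, 0.1, 0.5]
opening: 0.0852
```

```bash
python3 - <<'E'
from h import *
from workcell import bot,cams
import cv2
o=bot.get_obs();w=cams.camera("wrist");R=Rt(o)
np.savez("w1.npz",p=o["ee_pos"],Rw=R,**w);print(o["ee_pos"],R.round(3),w["camera_matrix"][0],w["mount"].round(3))
cv2.imwrite("pics/w1.png",w["frame"])
E
```

```text
[ 0.4677148  -0.20604291  0.15331273] [[ 0.002 -0.147  0.989]
 [-0.     0.989  0.147]
 [-1.    -0.     0.002]] [309.70691629   0.         318.02052605] [[ 0.    -0.263  0.965 -0.168]
 [ 1.     0.    -0.    -0.   ]
 [-0.     0.965  0.263 -0.067]
 [ 0.     0.     0.     1.   ]]
```

View pics/w1.png

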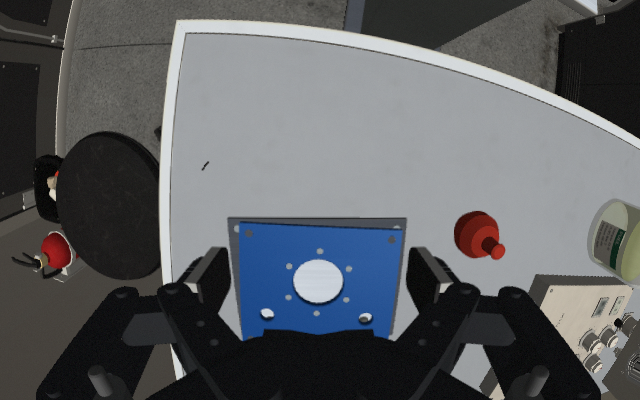

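>>> {"fn": "apply_moves", "kwargs": {
  "commands": [
    [0.05, 0, 0, 0, 1],
    [0.1, 0, 0, 0, 1],
    [0.12, 0, 0, 0, 1],
    [0.143, 0, 0, 0, 1],
    [0.143, 0, 0, 0, 1],
    [0.143, 0, 0.003, 0, 1],
    [0.143, 0, 0.006, 0, 1],
    [0.143, 0, 0.009, 0, 1],
    [0.143, 0, 0.012, 0, 1],
    [0.143, 0, 0.014, 0, 1],
    [0.143, 0, 0.016, 0, 1]
  ]
}}

```text
time: 3.85
ee_pos: [0.4842, -0.2037, 0.0106]
tcp_rot: [-16.0, 89.9, -7.5]
wrist_force: [0.2, 0.2, -0.9]
opening: 0.0855
```

```bash
cat >> h.py <<'E'
def jig(X): 
    J=Ro.from_euler("z",.147).as_matrix(); return J.T@(np.asarray(X)-[.5865,-.1897,0])
def snap(tag):
    from workcell import bot,cams
    import cv2
    o=bot.get_obs();print("tcp jig",jig(o["ee_pos"]).round(4),"F",np.round(o["wrist_force"],1),o["time"])
    t=cams.camera("top");s=cams.camera("scene");np.savez(f"top{tag}.npz",**t)
    z=lambda i:cv2.resize(i,None,fx=4,fy=4,interpolation=cv2.INTER_CUBIC)
    a=z(t["frame"][160:265,280:400]);b=z(s["frame"][170:275,255:345+35])
    h=min(a.shape[0],b.shape[0]);m=np.hstack([a[:h,:],b[:h]]);m=cv2.resize(m,None,fx=min(1,800/m.shape[1]),fy=min(1,800/m.shape[1]));cv2.imwrite(f"pics/m{tag}.png",m);print(m.shape)
    f=t["frame"].astype(int);blue=((f[...,0]-f[...,2]>60)&(f[...,0]>90)).astype("uint8");blue[:160]=0;blue[265:]=0;blue[:,:280]=0;blue[:,400:]=0
    cs,hi=cv2.findContours(blue,cv2.RETR_CCOMP,cv2.CHAIN_APPROX_NONE)
    for c,h4 in zip(cs,hi[0]):
        A=cv2.contourArea(c)
        if h4[3]>=0 and A>14:
            x,y,w,h=cv2.boundingRect(c); sub=255-cv2.cvtColor(t["frame"],cv2.COLOR_BGR2LAB)[y-2:y+h+2,x-2:x+w+2,2].astype(float)
            q=cv2.cvtColor(t["frame"],cv2.COLOR_BGR2LAB)[y-2:y+h+2,x-2:x+w+2,2].astype(float);q=np.clip(q-q.min()-8,0,None)
            yy,xx=np.mgrid[y-2:y+h+2,x-2:x+w+2];p=(q*xx).sum()/q.sum(),(q*yy).sum()/q.sum()
            print("hole A",A,np.round(p,1),"jig@.048",jig(ray(t,p,.048))[:2].round(4),"jig@.056",jig(ray(t,p,.056))[:2].round(4))
E
python3 -c "
from h import *
snap(2)"
```

```text
tcp jig [-0.1032  0.0012  0.0106] F [ 0.2  0.2 -0.9] 3.85
(343, 800, 3)
hole A 57.0 [319.9 202.1] jig@.048 [0.0141 0.0518] jig@.056 [0.0134 0.052 ]
hole A 55.5 [365.8 198.4] jig@.048 [ 0.009  -0.0529] jig@.056 [ 0.0084 -0.0518]
```

View pics/m2.png

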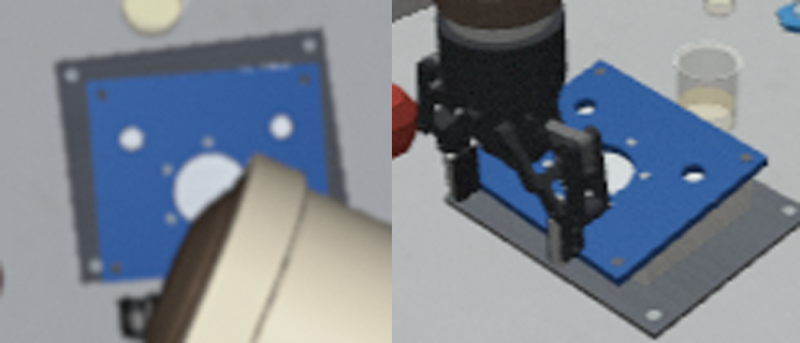

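>>> {"fn": "apply_moves", "kwargs": {
  "commands": [
    [0, 0, 0.002, 0, 1],
    [0, 0, 0.004, 0, 1],
    [0, 0, 0.006, 0, 1],
    [0, 0, 0.008, 0, 1],
    [0, 0, 0.01, 0, 1],
    [0, 0, 0.012, 0, 1],
    [0, 0, 0.012, 0, 1]
  ]
}}

```text
time: 4.65
ee_pos: [0.4962, -0.2018, 0.0104]
tcp_rot: [-14.5, 89.9, -6.0]
wrist_force: [-0.7, 0.1, -0.3]
opening: 0.0855
```

```bash
python3 -c "
from h import *
snap(3)"
```

```text
tcp jig [-0.0911  0.0012  0.0104] F [-0.7  0.1 -0.3] 4.65
(343, 800, 3)
hole A 57.0 [319.8 202.1] jig@.048 [0.0141 0.0518] jig@.056 [0.0134 0.052 ]
```

>>> {"fn": "apply_moves", "kwargs": {
  "commands": [
    [0, 0, 0.002, 0, 1],
    [0, 0, 0.004, 0, 1],
    [0, 0, 0.006, 0, 1],
    [0, 0, 0.008, 0, 1],
    [0, 0, 0.008, 0, 1]
  ]
}}

```text
time: 5.25
ee_pos: [0.5041, -0.2006, 0.0104]
tcp_rot: [-13.8, 89.9, -5.3]
wrist_force: [0.5, -0.4, -0.0]
opening: 0.0857
```

```bash
python3 -c "
from h import *
snap(4)"
```

```text
tcp jig [-0.0831  0.0013  0.0104] F [ 0.5 -0.4 -0. ] 5.25
(343, 800, 3)
hole A 57.0 [319.8 202.1] jig@.048 [0.0141 0.0518] jig@.056 [0.0134 0.052 ]
```

View pics/m4.png

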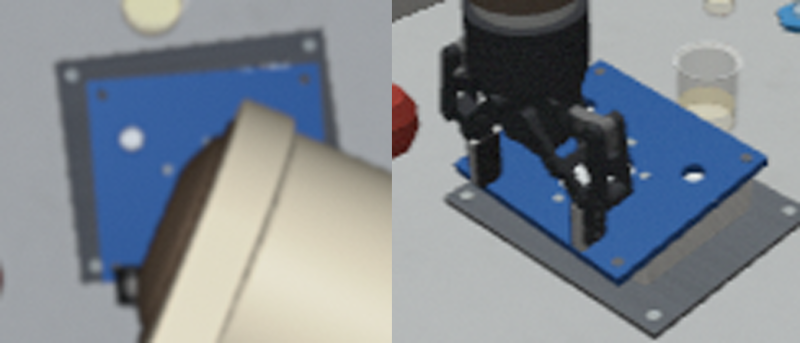

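```bash
python3 - <<'E'
from h import *
s=np.load("scene1.npz")
for tag,p in [("m2",(565,262)),("m4",(588,247)),("m4 left",(487,187))]:
    u=(p[0]-392)/.8163/4+255-.4,p[1]/.8163/4+170-.4
    for z in (.01,.024,.04,.05,.06): print(tag,np.round(u,1),z,jig(ray(s,u,z)).round(4))
for u,z in [((0,0),0)]: pass
t=np.load("top4.npz")
# near edge line: depth around left finger
d=t["depth"]; 
for v in range(238,256,2): print(v,[ray(t,(u,v),.92-float(d[v,u]))[2].round(3) for u in range(310,332,2)])
E
```

```text
m2 [307.6 249.8] 0.01 [-0.0755 -0.015   0.01  ]
m2 [307.6 249.8] 0.024 [-0.0863 -0.0263  0.024 ]
m2 [307.6 249.8] 0.04 [-0.0987 -0.0391  0.04  ]
m2 [307.6 249.8] 0.05 [-0.1064 -0.0472  0.05  ]
m2 [307.6 249.8] 0.06 [-0.1141 -0.0552  0.06  ]
m4 [314.6 245.2] 0.01 [-0.0545 -0.0158  0.01  ]
m4 [314.6 245.2] 0.024 [-0.0658 -0.027   0.024 ]
m4 [314.6 245.2] 0.04 [-0.0787 -0.0398  0.04  ]
m4 [314.6 245.2] 0.05 [-0.0867 -0.0479  0.05  ]
m4 [314.6 245.2] 0.06 [-0.0948 -0.0559  0.06  ]
m4 left [283.7 226.9] 0.01 [-0.0572  0.0803  0.01  ]
m4 left [283.7 226.9] 0.024 [-0.0684  0.067   0.024 ]
m4 left [283.7 226.9] 0.04 [-0.0812  0.0517  0.04  ]
m4 left [283.7 226.9] 0.05 [-0.0892  0.0422  0.05  ]
m4 left [283.7 226.9] 0.06 [-0.0972  0.0327  0.06  ]
238 [np.float64(0.011), np.float64(0.054), np.float64(0.05), np.float64(0.053), np.float64(0.049), np.float64(0.052), np.float64(0.055), np.float64(0.468), np.float64(0.49), np.float64(0.496), np.float64(0.5)]
240 [np.float64(0.011), np.float64(0.051), np.float64(0.048), np.float64(0.051), np.float64(0.051), np.float64(0.051), np.float64(0.052), np.f
[... 857 characters left out ...]
0.487), np.float64(0.494), np.float64(0.497), np.float64(0.505)]
250 [np.float64(0.006), np.float64(0.006), np.float64(0.006), np.float64(0.109), np.float64(0.155), np.float64(0.158), np.float64(0.478), np.float64(0.488), np.float64(0.495), np.float64(0.496), np.float64(0.506)]
252 [np.float64(0.011), np.float64(0.009), np.float64(0.006), np.float64(0.122), np.float64(0.153), np.float64(0.161), np.float64(0.48), np.float64(0.489), np.float64(0.493), np.float64(0.504), np.float64(0.507)]
254 [np.float64(0.01), np.float64(0.008), np.float64(0.008), np.float64(0.01), np.float64(0.01), np.float64(0.01), np.float64(0.479), np.float64(0.49), np.float64(0.492), np.float64(0.503), np.float64(0.523)]
```

>>> {"fn": "apply_moves", "kwargs": {
  "commands": [
    [-0.005, 0, -0.02, 0, 1],
    [-0.005, 0, -0.035, 0, 1],
    [0, 0, -0.035, 0, 1],
    [0.008, 0, -0.035, 0, 1],
    [0.016, 0, -0.035, 0, 1],
    [0.022, 0, -0.035, 0, 1],
    [0.022, 0, -0.035, 0, 1]
  ]
}}

```text
time: 6.05
ee_pos: [0.4689, -0.2054, -0.0132]
tcp_rot: [91.9, 90.0, 100.5]
wrist_force: [-0.1, 1.0, 0.7]
opening: 0.0854
```

```bash
python3 -c "
from h import *
snap(5)"
```

```text
tcp jig [-0.1187  0.0017 -0.0132] F [-0.1  1.   0.7] 6.05
(343, 800, 3)
hole A 57.0 [319.8 202.1] jig@.048 [0.0141 0.0518] jig@.056 [0.0134 0.052 ]
hole A 55.5 [365.8 198.4] jig@.048 [ 0.009  -0.0529] jig@.056 [ 0.0084 -0.0518]
```

View pics/m5.png

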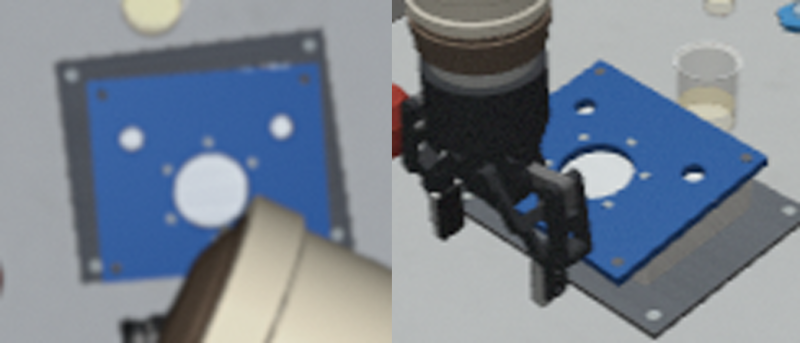

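>>> {"fn": "apply_moves", "kwargs": {
  "commands": [
    [0, 0, 0.005, 0, 1],
    [0, 0, 0.01, 0, 1],
    [0, 0, 0.014, 0, 1],
    [0, 0, 0.017, 0, 1],
    [0, 0, 0.019, 0, 1],
    [0, 0, 0.021, 0, 1],
    [0, 0, 0.023, 0, 1],
    [0, 0, 0.025, 0, 1],
    [0, 0, 0.025, 0, 1]
  ]
}}

```text
time: 7.05
ee_pos: [0.4943, -0.202, -0.0119]
tcp_rot: [-3.7, 89.9, 4.9]
wrist_force: [0.7, -0.5, 1.1]
opening: 0.0854
```

```bash
python3 -c "
from h import *
snap(6)"
```

```text
tcp jig [-0.093   0.0014 -0.0119] F [ 0.7 -0.5  1.1] 7.05
(343, 800, 3)
hole A 53.5 [318.3 201.8] jig@.048 [0.0152 0.0553] jig@.056 [0.0145 0.0555]
hole A 56.0 [363.3 196.8] jig@.048 [ 0.0135 -0.0479] jig@.056 [ 0.0128 -0.0468]
```

>>> {"fn": "apply_moves", "kwargs": {
  "commands": [
    [0, 0, -0.03, 0, 1],
    [-0.05, 0, -0.035, 0, 1],
    [-0.1, 0, -0.035, 0, -1],
    [-0.13, 0, -0.03, 0, -1],
    [-0.13, 0.04, 0, 0, -1],
    [-0.13, 0.08, 0.03, 0, -1],
    [-0.13, 0.115, 0.06, 0, -1],
    [-0.13, 0.12, 0.079, 0, -1],
    [-0.13, 0.12, 0.079, 0, -1],
    [-0.13, 0.12, 0.079, 0, -1],
    [-0.13, 0.12, 0.079, 0, -1]
  ]
}}

```text
time: 8.25
ee_pos: [0.5538, -0.072, 0.1182]
tcp_rot: [8.0, 89.9, 16.5]
wrist_force: [-0.0, -0.2, 1.4]
opening: 0.0001
```

```bash
python3 -c "
from h import *
from workcell import bot
o=bot.get_obs();print(jig(o['ee_pos']),o['opening'],o['wrist_force'],Rt(o).round(3))"
```

```text
[-0.01508636  0.12117387  0.11816445] 0.00010147263206365344 [-0.01865449 -0.16124215  1.37500069] [[ 0.001 -0.148  0.989]
 [ 0.     0.989  0.148]
 [-1.     0.     0.001]]
```

>>> {"fn": "apply_moves", "kwargs": {
  "commands": [
    [0.04, 0, 0, 0, -1],
    [0.07, 0, 0, 0, -1],
    [0.092, 0, 0, 0, -1],
    [0.092, 0, 0, 0, -1],
    [0.092, -0.006, 0, 0, -1],
    [0.092, -0.012, 0, 0, -1],
    [0.092, -0.016, 0, 0, -1],
    [0.092, -0.019, 0, 0, -1],
    [0.092, -0.021, 0, 0, -1],
    [0.092, -0.023, 0, 0, -1],
    [0.092, -0.023, 0, 0, -1]
  ]
}}

```text
time: 9.35
ee_pos: [0.5574, -0.0949, 0.0262]
tcp_rot: [5.9, 89.9, 14.4]
wrist_force: [0.4, -0.0, 0.7]
opening: -0.0002
```

```bash
python3 -c "
from h import *
snap(7)"
```

```text
tcp jig [-0.0149  0.098   0.0262] F [ 0.4 -0.   0.7] 9.35
(343, 800, 3)
hole A 57.0 [363.9 196.1] jig@.048 [ 0.0148 -0.0495] jig@.056 [ 0.0141 -0.0483]
```

View pics/m7.png

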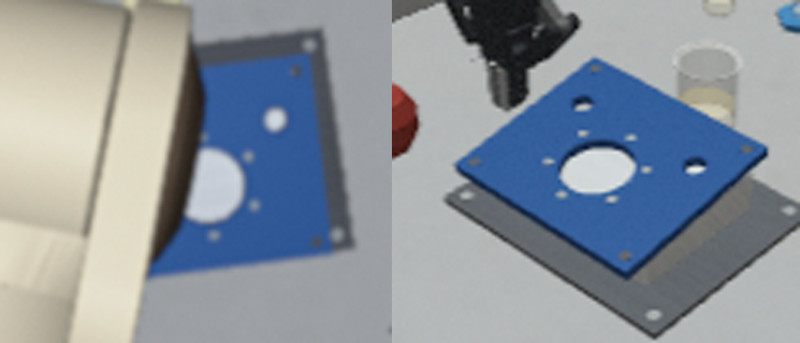

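```bash
python3 - <<'E'
from h import *
s=np.load("scene1.npz")
for z in (.01,.026,.04,.05,.06): print(z,jig(ray(s,(290.1,202.7),z)).round(4))
E
```

```text
0.01 [0.0179 0.1382 0.01  ]
0.026 [0.0032 0.1216 0.026 ]
0.04 [-0.0096  0.107   0.04  ]
0.05 [-0.0188  0.0966  0.05  ]
0.06 [-0.028   0.0862  0.06  ]
```

>>> {"fn": "apply_moves", "kwargs": {
  "commands": [
    [0, 0.01, 0, 0, -1],
    [0, 0.012, 0, 0, -1],
    [0.01, 0.012, 0, 0, -1],
    [0.018, 0.012, 0, 0, -1],
    [0.018, 0.012, 0, 0, -1],
    [0.018, 0.006, 0, 0, -1],
    [0.018, 0.003, 0, 0, -1],
    [0.018, 0, 0, 0, -1],
    [0.018, -0.002, 0, 0, -1],
    [0.018, -0.003, 0, 0, -1],
    [0.018, -0.003, 0, 0, -1]
  ]
}}

```text
time: 10.55
ee_pos: [0.5579, -0.0978, 0.0083]
tcp_rot: [5.8, 89.9, 14.3]
wrist_force: [0.6, 0.4, 0.4]
opening: 0.0001
```

```bash
python3 -c "
from h import *
snap(8)"
```

```text
tcp jig [-0.0149  0.0951  0.0083] F [0.6 0.4 0.4] 10.55
(343, 800, 3)
hole A 58.5 [364.7 196.3] jig@.048 [ 0.0143 -0.051 ] jig@.056 [ 0.0135 -0.0499]
```

>>> {"fn": "apply_moves", "kwargs": {
  "commands": [
    [0, -0.001, 0, 0, -1],
    [0, -0.002, 0, 0, -1],
    [0, -0.0025, 0, 0, -1],
    [0, -0.0025, 0, 0, -1],
    [0, 0.015, 0, 0, -1],
    [-0.04, 0.025, 0, 0, -1],
    [-0.09, 0.02, -0.02, 0, -1],
    [-0.12, -0.02, -0.06, 0, 1],
    [-0.12, -0.06, -0.1, 0, 1],
    [-0.12, -0.095, -0.115, 0, 1],
    [-0.12, -0.095, -0.115, 0, 1],
    [-0.12, -0.095, -0.115, 0, 1]
  ]
}}

```text
time: 11.85
ee_pos: [0.4575, -0.2095, 0.1282]
tcp_rot: [-14.1, 89.9, -5.8]
wrist_force: [0.7, -0.3, -0.4]
opening: 0.0722
```

```bash
python3 -c "
from h import *
snap(9)"
```

```text
tcp jig [-0.1305 -0.0007  0.1282] F [ 0.7 -0.3 -0.4] 11.85
(343, 800, 3)
hole A 469.5 [344.9 216.6] jig@.048 [-0.0259 -0.0002] jig@.056 [-0.0263  0.0004]
hole A 57.0 [320.1 201.8] jig@.048 [0.0147 0.0511] jig@.056 [0.014  0.0513]
hole A 57.0 [365.8 196.5] jig@.048 [ 0.0134 -0.0536] jig@.056 [ 0.0127 -0.0524]
```

>>> {"fn": "apply_moves", "kwargs": {
  "commands": [
    [0.05, 0, 0, 0, 1],
    [0.1, 0, 0, 0, 1],
    [0.14, 0, 0, 0, 1],
    [0.14, 0, 0.01, 0, 1],
    [0.14, 0, 0.02, 0, 1],
    [0.14, 0, 0.03, 0, 1],
    [0.14, 0, 0.034, 0, 1],
    [0.14, 0, 0.037, 0, 1],
    [0.14, 0, 0.04, 0, 1],
    [0.14, 0, 0.042, 0, 1],
    [0.14, 0, 0.044, 0, 1],
    [0.14, 0, 0.044, 0, 1]
  ]
}}

```text
time: 13.15
ee_pos: [0.5024, -0.2013, -0.012]
tcp_rot: [6.2, 89.9, 14.7]
wrist_force: [-0.3, -0.3, 0.2]
opening: 0.0854
```

```bash
python3 -c "
from h import *
snap(10)"
```

```text
tcp jig [-0.0849  0.0008 -0.012 ] F [-0.3 -0.3  0.2] 13.15
(343, 800, 3)
hole A 46.0 [318.8 196.5] jig@.048 [0.027  0.0525] jig@.056 [0.0262 0.0527]
hole A 50.0 [362.9 192.3] jig@.048 [ 0.0238 -0.0484] jig@.056 [ 0.023  -0.0474]
```

>>> {"fn": "apply_moves", "kwargs": {
  "commands": [
    [0, 0, 0.0015, 0, 1],
    [0, 0, 0.003, 0, 1],
    [0, 0, 0.004, 0, 1],
    [0, 0, 0.005, 0, 1],
    [0, 0, 0.005, 0, 1]
  ]
}}

```text
time: 13.75
ee_pos: [0.507, -0.2006, -0.0121]
tcp_rot: [12.0, 89.9, 20.5]
wrist_force: [-0.8, -0.9, 0.2]
opening: 0.0855
```

```bash
python3 -c "
from h import *
snap(11)"
```

```text
tcp jig [-0.0802  0.0009 -0.0121] F [-0.8 -0.9  0.2] 13.75
(343, 800, 3)
hole A 49.0 [318.7 196.3] jig@.048 [0.0276 0.0526] jig@.056 [0.0268 0.0528]
```

View pics/m11.png

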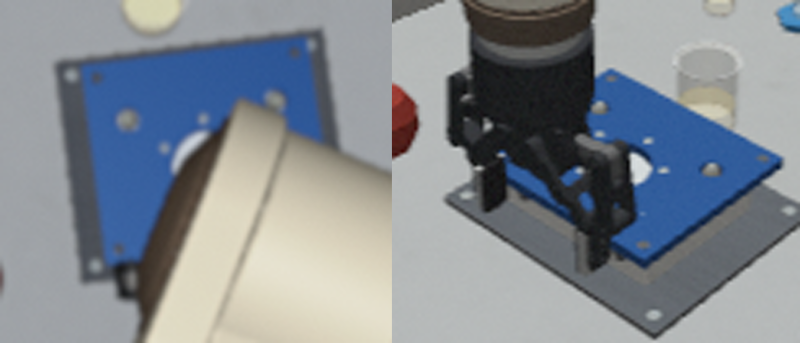

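>>> {"fn": "apply_moves", "kwargs": {
  "commands": [
    [0, 0, 0.0015, 0, 1],
    [0, 0, 0.0025, 0, 1],
    [0, 0, 0.0025, 0, 1]
  ]
}}

```text
time: 14.15
ee_pos: [0.5088, -0.2002, -0.0122]
tcp_rot: [64.3, 90.0, 72.8]
wrist_force: [-5.6, -1.0, 3.1]
opening: 0.0851
```

>>> {"fn": "apply_moves", "kwargs": {
  "commands": [
    [0, 0, -0.02, 0, 1],
    [0, 0, -0.045, 0, 1],
    [-0.05, 0, -0.055, 0, 1],
    [-0.1, 0, -0.06, 0, 1],
    [-0.14, 0, -0.06, 0, 1],
    [-0.14, 0, -0.06, 0, 1]
  ]
}}

```text
time: 14.75
ee_pos: [0.452, -0.2103, 0.1342]
tcp_rot: [-28.6, 89.4, -20.2]
wrist_force: [0.1, 0.3, -1.1]
opening: 0.0859
```

```bash
python3 -c "
from h import *
snap(12)
t=np.load('top12.npz');d=t['depth'];P=[]
# plane fit over plate top by jig window
for v in range(170,250):
  for u in range(295,390):
    if d[v,u]>0:
      c=np.linalg.inv(t['camera_matrix'])@np.r_[u,v,1.]*d[v,u];X=jig(t['R'].T@(c-t['t']))
      if abs(X[0])<.06 and abs(X[1])<.07 and .042<X[2]<.07: P.append(X)
P=np.array(P);A=np.c_[P[:,:2],np.ones(len(P))];s=np.linalg.lstsq(A,P[:,2],rcond=None)[0];r=abs(P[:,2]-A@s)<.005
print('slopes,z0',np.linalg.lstsq(A[r],P[r,2],rcond=None)[0],r.sum())"
```

```text
tcp jig [-0.136  -0.0007  0.1342] F [ 0.1  0.3 -1.1] 14.75
(343, 800, 3)
hole A 465.5 [343.6 210. ] jig@.048 [-0.0106  0.0007] jig@.056 [-0.0111  0.0013]
hole A 50.5 [318.6 195.5] jig@.048 [0.0294 0.0528] jig@.056 [0.0285 0.0529]
hole A 50.0 [363.8 189.7] jig@.048 [ 0.0294 -0.0513] jig@.056 [ 0.0285 -0.0501]
slopes,z0 [-0.00062153  0.00108151  0.04733837] 2829
```

View pics/m12.png

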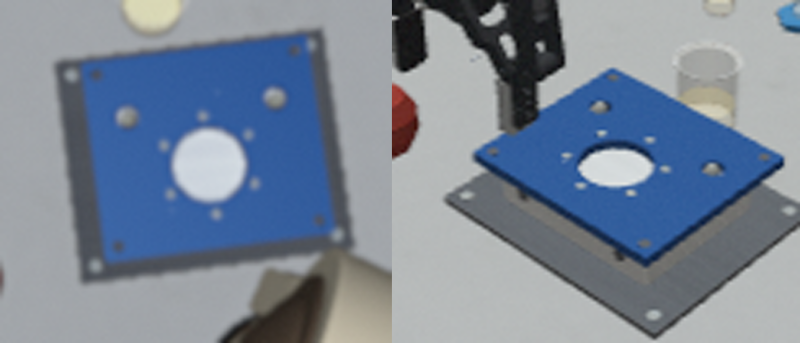

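```bash
python3 - <<'E'
from workcell import bot,cams
import numpy as np
for n in ["top","scene"]:
    cams.camera(n)
    for k in ["weight","bulb","glass_beaker"]: print(n,k,[np.round(d["rect"]).tolist() for d in cams.spot_in(k,n)[:1]])
o=bot.get_obs();print(o["ee_pos"],o["wrist_force"],max(abs(np.array(o["qd"]))),o["time"])
print(bot.job_done())
E
```

```text
top weight [[406.0, 183.0, 421.0, 196.0]]
top bulb [[257.0, 233.0, 281.0, 258.0]]
top glass_beaker [[315.0, 148.0, 340.0, 172.0]]
scene weight [[386.0, 244.0, 399.0, 273.0]]
scene bulb [[242.0, 185.0, 260.0, 221.0]]
scene glass_beaker [[340.0, 184.0, 361.0, 210.0]]
[ 0.44920844 -0.20898465  0.12704438] [0.42006875 0.32566939 0.16738096] 0.3663225136153675 15.25
the job is handed in; nothing more can be done
None
```

I nudged the plate into place and handed the job in at about 15 s. I squared and pushed it from the near edge with the open fingertips, corrected it about 4 mm sideways with the shut fingers, then pushed it forward until it stopped on the pins at about 6 N.

**Last checks:**
- **Flatness:** the plate top is flat to about 0.001 rad, and about 47 mm above the worktop against 48 mm expected.
- **Holes:** both pins show in their holes. The holes measure about 1–2 mm from nominal; the camera calibration itself is only good to about 2 mm.
- **Other objects:** the boxes the networks found round the weight, bulb and beaker agree with the start to within 4 pixels.
- **Arm:** it stands clear of everything, with no contact force.

**What disagreed:** the fingertips sat about 22 mm higher than the TCP reading implied. My first forward push therefore passed over the plate without moving it, and the first sideways push met its edge too high. I measured the tips in the pictures, lowered them and pushed again.

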